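# Free the hooked door of a dry-storage cabinet and open it

### The job

Open the small dry-storage cabinet on the inspection bench: with the fingertips, reach down through the finger gap behind the top of its blue door, press the sprung orange hook down gently until it lets go, and, keeping it down, draw the door off its catch and swing it wide open, at least 60 degrees. The latch is brittle, so feel for the hook and never push any part of the cabinet with more than 20 N. Leave everything else where it stands, and leave the door standing open by itself.

Things in the scene. Friction and masses are not known exactly. Their poses are not given: they have to be found in the camera images.
- cabinet: Fixed white and clear dry-storage cabinet, 240 deep x 240 wide x 220 mm tall, with a blue door on the front. Origin: centre of its underside. x points level into it, square to the front; y along the front towards the door's hinge; z up. No part of it, of the door or of the hook may be pushed with more than 20 N.
- notch (a point): Centre of the finger gap, level with the cabinet's top; axes as the cabinet's. The gap is a cut-out of the 5 mm top panel, 100 mm long along y and 36 mm along x, between the closed door's back face (x = -18 mm) and the panel's edge (x = +18 mm). In it, lower down, is the orange press pad of the hook: 40 mm along y, centred on y = 0, filling the gap along x.
- panel_edge (a point): Middle of the panel's edge at the gap, 18 mm into the cabinet from the notch point. Under it hangs the steel catch that holds the hook's barb. The fitter set door, hook and catch together, higher or lower, at a height that is not measured: the pad's top at rest lies 17 to 41 mm below this level (17 mm below the door top), so feel for it.
- door_edge (a point): Above the closed door's free end, level with the cabinet's top. The hook rides on the door's back and slides straight down against a spring: 4 N starts it, then 0.6 N per mm; stop after 11 mm (10.6 N). It clears the catch from 8 mm (8.8 N); about 9.5 mm (9.7 N) is right. Keep it down until the door is open by 0.2 rad. Let go, it springs back up.
- door_hinge (a point): On the door's upright hinge axis, level with the cabinet's top, 24 mm nearer the front (-x) and 155 mm along +y from the notch point. The door is 12 mm thick (6 mm each side of the axis), 230 mm wide, its top 0 to 24 mm below the cabinet's, its foot 10 to 34 mm off the bench. It swings towards the robot, clockwise from above. Push it open from behind; it stays where left (friction 0.12 N m).
- door (a joint): Opening angle of the blue door in rad: 0 closed, growing as it opens towards the robot, stop at 1.75. It starts closed or slightly ajar; the latch stops it at about 0.04.
- screwdriver_grip (a point): Screwdriver, 170 mm long, lying on the bench to the robot's left; point on its handle.
- sample_box_mid (a point): amber box 90x120x50 mm standing inside the cabinet; point at its centre
- lens_jar_mid (a point): glass jar with black lid, 56 mm wide, 60 mm tall, on the rear of the cabinet's top; point at its centre
- wash_bottle_mid (a point): white bottle with red cap, 60 mm wide, 150 mm tall, beside the cabinet on its hinge side; point at its centre
- parts_tray_mid (a point): open blue tray 130x100x30 mm beside the cabinet on the side away from the hinge; point at its centre
- fitting_mid (a point): brass fitting, 36 mm wide, 34 mm tall, on the bench to the robot's right; point at its centre
- dish_mid (a point): shallow glass dish, 90 mm wide, 18 mm tall, on the bench to the robot's right; point at its centre

How it is judged (in metres and radians):
On the way, in this order (a step that is already met when the one before it is completed fails the run):
1. The hook is pressed by the fingertips while the door is still on its catch (contact force between cabinet and the fingers above 6 N and value of joint door below 0.06 rad), for 0.1 s.
2. The door is off its catch (value of joint door above 0.25 rad), for 0.05 s.
At the end, for the whole second after the job is handed in: The door stands open by more than 1.03 rad (about 60 degrees), at rest (under 0.05 rad/s), with the fingers off the cabinet; everything else is within 20 mm of where it stood (value of joint door above 1.03 rad and velocity of joint door between -0.05 and 0.05 rad/s and contact force between cabinet and the fingers below 0.2 N); the robot touches nothing.
It fails at once if A push of more than 20 N of the robot on the cabinet, its door or its hook (contact force between cabinet and the fingers above 20 N or contact force between cabinet and the arm above 20 N).
It fails at once if Another thing on the bench, on the cabinet or in it was moved by more than 20 mm (distance of any of sample_box_mid, lens_jar_mid, wash_bottle_mid, parts_tray_mid, fitting_mid, dish_mid, screwdriver_grip from where it was at the start of the episode above 0.02 m).
It also fails if it takes over 50 s, if anything falls off the work surface, if the arm or the gripper's body presses on something with over 40 N, if the wrist force passes 120 N, or if a joint passes its speed limit or range.

### The arm

A 6-joint arm with a two-finger parallel gripper is mounted at the origin on the work surface. World frame = base frame: x ahead of the robot, y to its left, z up, the work surface at z = 0. Lengths are in mm, angles in rad, forces in N, time in s.
With the tool pointing down it reaches from about 350 to 875 mm from the base axis. Payload 4.2 kg.
Tool frame: the origin (TCP) lies at the very end of the fingers, on their centre line; the grasp point (between the pads) lies arm.hold_point_z behind it (arm.hold_point_z is the distance from the TCP to the grasp point, in mm); y points along the fingers, x is the direction in which the jaws open and shut, and the axes are right-handed (so a half turn about y gives the same grasp; the last joint's range is limited). The gripper opens to 85 mm and grips with 20 to 120 N. Pads are 22 mm wide; open, the fingers measure 114 mm over their backs; the gripper's body (76 mm by 85 mm) begins 54 mm behind the grasp point. The pads swing forward as they close: fully open they stand 13 mm farther back than shut.
Start: joints at [1.509, 0.385, 0.008, 0, -1.194, -0.259], TCP at [197.046, 593.104, 231.312] pointing down, gripper open.
Joint ranges: [-3.14, 3.14], [-1.21, 2.06], [-1.07, 1.41], [-3.16, 2.05], [-2.99, -0.16], [-3.1, 3.1]. Speed limits (rad/s): [2.79, 2.79, 3.14, 3.14, 3.14, 3.14].

### API

Orientations are given as a unit quaternion [x, y, z, w].
In Python, from bench import arm gives the robot as it stands.
- The arm moves only by the shell command python3 -m creep 'ROWS'. ROWS is JSON, a list of rows, each a list of 3 entries, a list of its own where there are three numbers: the shift along the world's x, y, z in mm, then the turn, a rotation vector about the world's x, y, z in rad, then the gripper command: -1 is shut, 1 is fully open, values between are in proportion. In form: [[[dx, dy, dz], [wx, wy, wz], jaw], ...]. A call has 1 to 12 rows; each row is the pose to reach, as a shift and turn from the pose commanded when the call began; what a row does not reach only later rows make up. A row lasts 1/12 s, in which the tool goes at most 41.7 mm and 7.16 degrees, less where a joint would pass 70% of its speed; a pose out of reach is approached as far as the arm can. A call with a gripper value outside its range is refused whole. The fingers move at their own pace and stop on an object; the grip force is fixed at half the most. Time passes only in rows, so rows that repeat a pose let the fingers close. It gives the time, the measured TCP pose, the force and the opening at its end, in the units of the state.
- arm.read_state(): the state, without advancing time (a new reading comes with each control period).
- arm.get_image(name): name is "scene" or "top"; returns (picture, depth): 384x512x3 uint8, red, green, blue; 384x512 float32, mm along the optical axis (not along the pixel's ray), 0 where there is no reading.
- arm.camera_params(name): a dict with "camera_matrix" (3x3 intrinsics, pixels), "extrinsics" (4x4, takes a point from world to camera coordinates). Camera axes: x right, y down, z forward; pixel columns grow to the right and rows downward; lengths in mm; the calibration is good to about 2 mm. A picture is of the moment at which its call begins. camera_params takes no time and is no camera call.
- arm.job_done(): hands the job in, once; it reports no verdict.
The state is a dict: "clock": time; "joints": joint angles; "joint_vel": joint speeds; "joint_efforts": joint torques, N m; "position": TCP position; "ee_rot": TCP orientation; "contact_force": force on the tool from outside, world axes, zero at the start; "wrist_torque": the same for the moment, N m; "gripper_width": finger opening in mm.
Only numpy, scipy, OpenCV 4.12 (cv2) and the standard library are available. Lean on these libraries where they do the work, as an engineer would, in place of code of your own. Each camera call takes 0.05 s, during which the arm holds its last target.

## Working session

There is one attempt and no reset: what is moved stays moved. The work goes in short steps, Python scripts to look and compute and a shell command to move; the robot and the scene stay as the last step left them, time stands still between calls to the robot, and variables do not carry over. Pictures are saved under pics/ and viewed, and the job is handed in when it is done.

```bash
ls; mkdir -p pics
python3 - <<'E'
from bench import arm
import cv2,numpy as np
s=arm.read_state();print(s, arm.hold_point_z)
for n in("scene","top"):
    p,d=arm.get_image(n);cv2.imwrite(f"pics/{n}0.png",p[:,:,::-1]);np.savez(f"pics/{n}0.npz",p=p,d=d)
    print(arm.camera_params(n))
E
```

```text
pics
{'clock': 0.0, 'joints': array([ 1.50857775e+00,  3.85586124e-01,  6.60146358e-03, -5.15379365e-04,
       -1.19399728e+00, -2.58604976e-01]), 'joint_vel': array([-0.00102223,  0.00105132,  0.00036966,  0.00037108, -0.00170378,
       -0.00038599]), 'joint_efforts': array([ 6.44221673e-04, -3.92290056e+01,  1.88405228e+01,  4.18619648e+00,
       -4.59777730e-03, -5.55921517e-06]), 'position': array([196.88230324, 592.55319315, 230.1917743 ]), 'ee_rot': array([ 0.41428478, -0.57299222,  0.57397203, -0.41304254]), 'contact_force': array([-0.73898167,  0.0655939 ,  0.73488108]), 'wrist_torque': array([-0.04820288,  0.01757408,  0.00990017]), 'gripper_width': 85.6972476717669} 18.700000000000003
{'camera_matrix': array([[361.71043917,   0.        , 257.38881495],
       [  0.        , 361.71043917, 194.48744311],
       [  0.        ,   0.        ,   1.        ]]), 'extrinsics': array([[ 9.53842400e-01, -3.00121716e-01,  1.05655496e-02,
        -5.43000566e+02],
       [-2.60007046e-01, -8.42932486e-01, -4.71021402e-01,
         2.26053484e+02],
       [ 1.50269797e-01,  4.46533067e-01, -8.82058506e-01,
         1.09702961e+03],
       [ 0.00000000e+00,  0.00000000e+00,  0.00000000e+00,
         1.00000000e+00]])}
{'camera_matrix': array([[444.05519791,   0.        , 258.59964028],
       [  0.        , 444.05519791, 189.27441196],
       [  0.        ,   0.        ,   1.        ]]), 'extrinsics': array([[-3.47810914e-03, -9.99880049e-01,  1.50927415e-02,
        -3.17585586e+01],
       [-9.98129546e-01,  2.55002749e-03, -6.10811421e-02,
         5.50039437e+02],
       [ 6.10353285e-02, -1.52769581e-02, -9.98018689e-01,
         1.53544350e+03],
       [ 0.00000000e+00,  0.00000000e+00,  0.00000000e+00,
         1.00000000e+00]])}
```

View pics/scene0.png

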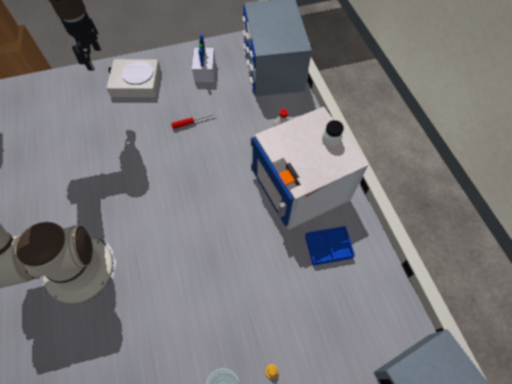

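View pics/top0.png

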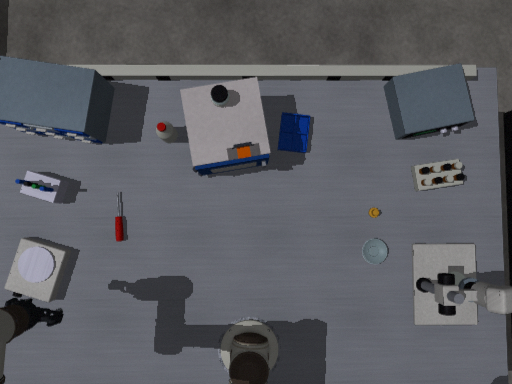

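Run:
```python
from scipy.spatial.transform import Rotation as R
print(R.from_quat([ 0.41428478, -0.57299222,  0.57397203, -0.41304254]).as_matrix().round(3))
```

```text
[[-0.316 -0.001  0.949]
 [-0.949 -0.002 -0.316]
 [ 0.002 -1.     0.   ]]
```

The scene image shows the cabinet around (255–365, 110–228) with its orange pad at (288,178). The top image shows the cabinet top at (182–268, 78–172), the pad near (244,153), and the gripper far left at (40,315). Next I'll measure the cabinet.

```bash
cat > h.py <<'E'
import numpy as np,cv2
from bench import arm
def cam(n):
    c=arm.camera_params(n);return np.array(c["camera_matrix"]),np.array(c["extrinsics"])
def pts(n,d):
    K,E=cam(n);v,u=np.mgrid[0:384,0:512]
    P=np.stack([(u-K[0,2])/K[0,0]*d,(v-K[1,2])/K[1,1]*d,d],-1)
    return (P-E[:3,3])@E[:3,:3]
def ray(n,uv,z):
    K,E=cam(n);r=np.linalg.inv(K)@np.array([uv[0],uv[1],1.]);r=E[:3,:3].T@r;o=-E[:3,:3].T@E[:3,3]
    return o+r*(z-o[2])/r[2]
E
python3 - <<'E'
from h import *
for n in("scene","top"):
    f=np.load(f"pics/{n}0.npz");p,d=f["p"],f["d"];W=pts(n,d)
    print(n,"bench z",np.median(W[230:260,260:340,2][d[230:260,260:340]>0]))
    z=W[...,2]
    m=((z>208)&(z<232)&(d>0)).astype(np.uint8)
    # component near cabinet
    k,l,st,ce=cv2.connectedComponentsWithStats(m)
    for i in range(1,k):
        if st[i,4]>1000:
            mm=l==i;print(st[i],np.median(z[mm]),W[mm][:,:2].mean(0))
            print(cv2.minAreaRect(W[mm][:,:2].astype(np.float32)))
    hsv=cv2.cvtColor(p,cv2.COLOR_RGB2HSV)
    o=(hsv[...,0]>5)&(hsv[...,0]<16)&(hsv[...,1]>200)&(hsv[...,2]>150)
    k,l,st,ce=cv2.connectedComponentsWithStats(o.astype(np.uint8))
    for i in range(1,k):
        if st[i,4]>20: print("orange",st[i],ce[i],np.percentile(W[l==i],[10,50,90],axis=0).round(1))
c=cv2.imread("pics/top0.png")[65:185,140:320];cv2.imwrite("pics/t0c.png",cv2.resize(c,None,fx=4.4,fy=4.4,interpolation=cv2.INTER_CUBIC))
c=cv2.imread("pics/scene0.png")[95:240,230:380];cv2.imwrite("pics/s0c.png",cv2.resize(c,None,fx=4,fy=4,interpolation=cv2.INTER_CUBIC))
E
```

```text
scene bench z 1.2428283372482163
[ 251  107  118   94 5440] 219.56725009663882 [739.59897741  61.46634719]
((743.2025146484375, 70.16657257080078), (254.4203338623047, 243.98287963867188), 9.562548637390137)
[   0  222   78   48 1492] 222.5531624868093 [ -6.24353311 -11.21850329]
((-5.820976257324219, -0.32595062255859375), (117.39202117919922, 177.4046630859375), 78.56351470947266)
orange [281 170  13  14 116] [286.97413793 176.70689655] [[648.5  -1.6 196.9]
 [659.7  14.2 198.7]
 [669.8  28.7 200.8]]
top bench z 0.376495378572942
[ 180   77   90   95 5689] 220.44339985492263 [741.39274123  74.70241847]
((740.8936157226562, 72.02162170410156), (255.86654663085938, 240.8981475830078), 9.70854663848877)
orange [237 147  14  11 110] [243.34545455 151.77272727] [[644.7   1.8 196.4]
 [654.8  15.8 199.8]
 [666.9  30.1 203.3]]
```

View pics/t0c.png

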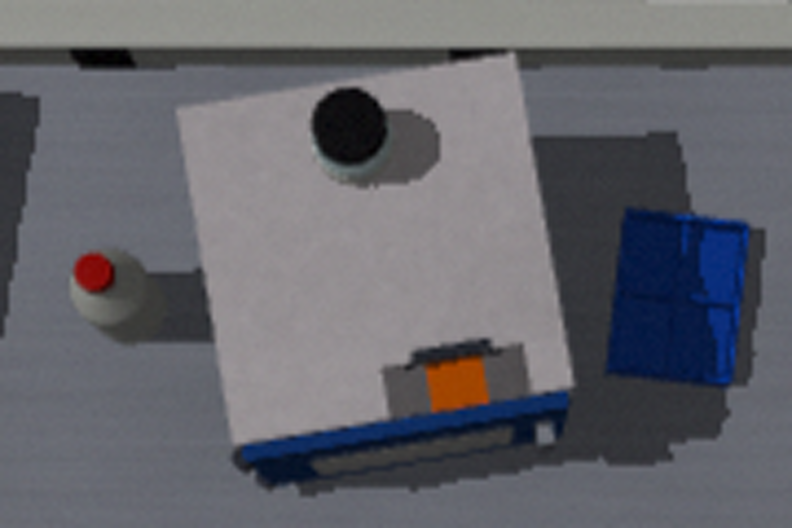

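View pics/s0c.png

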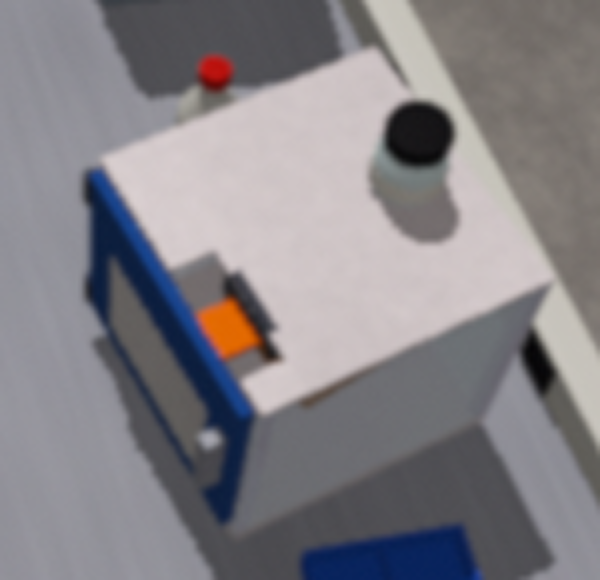

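Run:
```python
from h import *
C={"top":[(180,89.5),(257.3,77),(270.2,153),(194,165.7)],"scene":[(230+378/4,95+47/4),(230+551/4,95+283/4),(230+262/4,95+415/4),(230+101/4,95+160/4)]}
for n in C:
    q=np.array([ray(n,c,220)[:2] for c in C[n]]); print(n,q.round(1),[np.linalg.norm(q[i]-q[i-1]).round(1) for i in range(4)])
    ys=[(q[0]-q[1]),(q[3]-q[2])];xs=[q[0]-q[3],q[1]-q[2]]
    print([np.degrees(np.arctan2(-v[0],v[1])).round(2) for v in ys],[np.degrees(np.arctan2(v[1],v[0])).round(2) for v in xs])
for n in("scene","top"):
    f=np.load(f"pics/{n}0.npz");p,d=f["p"],f["d"];W=pts(n,d);hsv=cv2.cvtColor(p,cv2.COLOR_RGB2HSV)
    z=W[...,2]
    w=(hsv[...,1]<40)&(hsv[...,2]>120)&(abs(z-220)<4)&(abs(W[...,0]-740)<170)&(abs(W[...,1]-70)<170)
    r=cv2.minAreaRect(W[w][:,:2].astype(np.float32));print(n,"panel",r,np.median(z[w]))
    b=(hsv[...,0]>100)&(hsv[...,0]<125)&(hsv[...,1]>150)&(z>150)&(abs(W[...,0]-700)<150)&(abs(W[...,1]-70)<150)
    Q=W[b]; t=np.radians(9.6);c,s=np.cos(t),np.sin(t)
    L=np.c_[Q[:,0]*c+Q[:,1]*s,-Q[:,0]*s+Q[:,1]*c,Q[:,2]]
    print("blue",np.percentile(L,[1,25,50,75,99],axis=0).round(1))
    # door top
    T=L[L[:,2]>np.percentile(L[:,2],95)-4] ;print("doortop z",np.median(T[:,2]),len(T), T[:,:2].min(0),T[:,:2].max(0),cv2.fitLine(T[:,:2].astype(np.float32),cv2.DIST_L2,0,.01,.01).ravel())
    P=W[w];LP=np.c_[P[:,0]*c+P[:,1]*s,-P[:,0]*s+P[:,1]*c];print("panel L",np.percentile(LP,[.3,99.7],axis=0).round(1))
    o=(hsv[...,0]>5)&(hsv[...,0]<16)&(hsv[...,1]>180)&(hsv[...,2]>120)&(abs(W[...,0]-660)<60)&(abs(W[...,1]-20)<60)
    P=W[o];LO=np.c_[P[:,0]*c+P[:,1]*s,-P[:,0]*s+P[:,1]*c,P[:,2]];print("pad L",np.percentile(LO,[2,50,98],axis=0).round(1))
```

```text
top [[845.3 210.1]
 [884.6 -27.5]
 [648.5 -66.1]
 [609.9 165.9]] [np.float64(239.5), np.float64(240.9), np.float64(239.3), np.float64(235.3)]
[np.float64(9.41), np.float64(9.44)] [np.float64(10.63), np.float64(9.29)]
scene [[850.1 206.1]
 [883.9 -31.1]
 [652.1 -69.5]
 [612.1 164.9]] [np.float64(241.5), np.float64(239.6), np.float64(235.0), np.float64(237.8)]
[np.float64(8.12), np.float64(9.69)] [np.float64(9.82), np.float64(9.4)]
scene panel ((749.6655883789062, 70.82960510253906), (241.45440673828125, 242.63995361328125), 9.618354797363281) 219.76491596528967
blue [[ 617.6 -170.2  155.3]
 [ 618.6 -128.2  185. ]
 [ 619.1  -68.3  204.4]
 [ 621.6   -7.4  214.6]
 [ 627.4   51.4  218.5]]
doortop z 215.29643078694778 205 [ 617.49797958 -169.15361968] [627.63885396  56.92904439] [ 1.3269937e-03  9.9999911e-01  6.2244556e+02 -6.3966801e+01]
panel L [[ 631.2 -175.5]
 [ 870.3   64.7]]
pad L [[ 638.7 -116.   195.3]
 [ 652.8  -96.   198.7]
 [ 666.8  -76.7  202.1]]
top panel ((748.2513427734375, 73.39617919921875), (240.2502899169922, 239.82493591308594), 9.69621467590332) 220.40282292066516
blue [[ 616.2 -165.2  153.8]
 [ 617.2 -111.8  205.3]
 [ 619.9  -50.8  214.6]
 [ 624.2   10.6  217.3]
 [ 628.    57.7  222.3]]
doortop z 218.38816938517908 118 [ 615.9742676  -164.65660338] [824.21266331  56.68776677] [ 8.8929711e-03  9.9996048e-01  6.2348566e+02 -4.6762871e+01]
panel L [[ 630.8 -171.5]
 [ 868.6   66.4]]
pad L [[ 632.6 -112.4  194.4]
 [ 647.3  -93.9  199.9]
 [ 662.3  -74.5  204.6]]
```

Measured: the cabinet is yawed about 9.65°, its top is at 220, the door top at about 216, and the pad top at about 199. The pad top is 17 mm below the door top, as specified. The notch is near (655, 15). I'll rise and travel with the jaws shut, turning +0.49 about z so the jaw axis lies along the gap.

```bash
python3 -m creep '[[[0,0,40],[0,0,0.1],-1],[[0,0,80],[0,0,0.2],-1],[[0,0,110],[0,0,0.3],-1],[[24,-30,110],[0,0,0.4],-1],[[48,-60,110],[0,0,0.49],-1],[[72,-90,110],[0,0,0.49],-1],[[96,-120,110],[0,0,0.49],-1],[[120,-150,110],[0,0,0.49],-1],[[144,-180,110],[0,0,0.49],-1],[[168,-210,110],[0,0,0.49],-1],[[192,-240,110],[0,0,0.49],-1],[[216,-270,110],[0,0,0.49],-1]]'
```

```text
clock: 1.1
position: [413.6, 321.3, 341.1]
ee_rot: [0.541, -0.456, 0.456, -0.54]
contact_force: [0.2, 0.3, -0.4]
gripper_width: -0.1
```

```bash
python3 -m creep '[[[24,-30,0],[0,0,0],-1],[[48,-60,0],[0,0,0],-1],[[72,-90,0],[0,0,0],-1],[[96,-120,0],[0,0,0],-1],[[120,-150,0],[0,0,0],-1],[[144,-180,0],[0,0,0],-1],[[168,-210,0],[0,0,0],-1],[[192,-240,0],[0,0,0],-1],[[216,-270,0],[0,0,0],-1],[[236,-300,0],[0,0,0],-1],[[241,-308,0],[0,0,0],-1],[[241,-308,0],[0,0,0],-1]]'
python3 - <<'E'
from bench import arm
print(arm.read_state())
E
```

```text
clock: 2.1
position: [654.9, 12.6, 339.3]
ee_rot: [0.54, -0.458, 0.456, -0.539]
contact_force: [-0.9, 0.0, -0.4]
gripper_width: 0.3
{'clock': 2.1, 'joints': array([ 2.65616891e-01,  3.93783705e-01,  2.86302522e-01, -1.27106012e-04,
       -1.46627646e+00,  1.47025149e+00]), 'joint_vel': array([ 0.05424888, -0.03859333, -0.03129359, -0.01162988, -0.00058797,
       -0.02100862]), 'joint_efforts': array([-1.11647788e+00, -4.09613228e+01,  2.05900079e+01,  4.63897079e+00,
       -1.50921353e-02,  1.00768323e-01]), 'position': array([654.88748072,  12.59012043, 339.29755734]), 'ee_rot': array([ 0.54035285, -0.45770986,  0.45644987, -0.538678  ]), 'contact_force': array([-0.90493048,  0.02288033, -0.3809512 ]), 'wrist_torque': array([0.03686448, 0.06285453, 0.02824275]), 'gripper_width': 0.25676326408082445}
```

```bash
python3 -m creep '[[[0,1,-35],[0,0,0],-1],[[0,1,-65],[0,0,0],-1],[[0,1,-90],[0,0,0],-1],[[0,1,-100],[0,0,0],-1],[[0,1,-100],[0,0,0],-1],[[0,1,-100],[0,0,0],-1]]'
python3 - <<'E'
from h import *
from scipy.spatial.transform import Rotation as R
s=arm.read_state();M=R.from_quat(s["ee_rot"]).as_matrix();print(M.round(3),np.degrees(np.arctan2(M[1,0],M[0,0])))
for n in("scene","top"):
    p,d=arm.get_image(n);np.savez(f"pics/{n}1.npz",p=p,d=d)
    c=p[95:240,230:380] if n=="scene" else p[65:185,170:310]
    cv2.imwrite(f"pics/{n}1c.png",cv2.resize(c[:,:,::-1],None,fx=4,fy=4,interpolation=cv2.INTER_CUBIC))
E
```

```text
clock: 2.6
position: [654.3, 16.7, 242.3]
ee_rot: [-0.541, 0.455, -0.456, 0.541]
contact_force: [-0.2, -0.2, 1.6]
gripper_width: -0.4
[[ 0.17   0.001  0.986]
 [-0.986 -0.001  0.17 ]
 [ 0.001 -1.     0.001]] -80.23231189600027
```

View pics/scene1c.png

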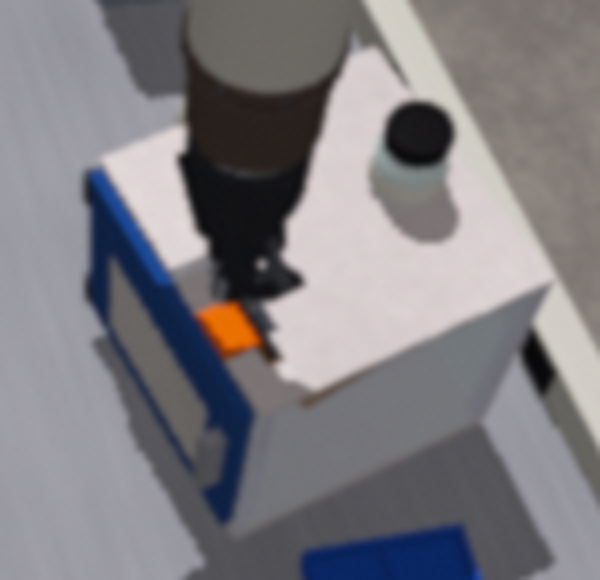

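View pics/top1c.png

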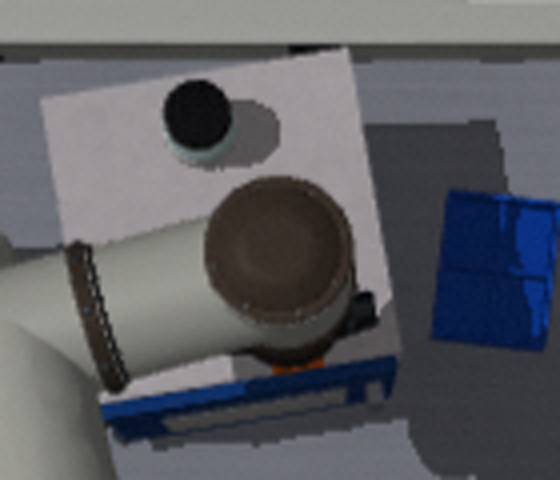

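Run:
```python
from h import *
t=np.radians(9.65);c,s=np.cos(t),np.sin(t)
for n in("scene","top"):
    K,E=cam(n);q=E@np.array([654.3,16.7,242.3,1]);q=K@q[:3];print(n,q[:2]/q[2])
    f=np.load(f"pics/{n}0.npz");p,d=f["p"],f["d"];W=pts(n,d)
    for Ly in(-110,-95,-80,-60):
        out=[]
        for Lx in np.arange(612,684,3.0):
            # march: find pixel whose L closest
            L0=W[...,0]*c+W[...,1]*s;L1=-W[...,0]*s+W[...,1]*c
            e=(L0-Lx)**2+(L1-Ly)**2;e[W[...,2]<100]=1e9;i=np.unravel_index(np.argmin(e),e.shape)
            out.append((int(Lx),round(float(W[i][2])),p[i].tolist() if e[i]<12 else None))
        print(Ly,*["%d:%d:%s"%(a,b,"-" if c_ is None else "%02x%02x%02x"%tuple(c_)) for a,b,c_ in out])
    if n=="scene":
        q=f["p"]
f=np.load("pics/scene1.npz");c_=f["p"][145:200,260:320][:,:,::-1];cv2.imwrite("pics/z1.png",cv2.resize(c_,None,fx=10,fy=10,interpolation=cv2.INTER_NEAREST))
```

```text
scene [286.14999588 168.05648996]
-110 612:141:- 615:141:5f5b5a 618:168:1e2943 621:213:163d7e 624:216:284387 627:217:5e4979 630:215:a15658 633:200:ac5d59 636:200:ac5d59 639:198:d6662d 642:199:df670a 645:198:e26800 648:200:e26801 651:199:e36901 654:197:e16801 657:196:de6500 660:201:dc6300 663:198:c15402 666:215:2d2b2f 669:199:672e14 672:222:6b676d 675:218:817b80 678:216:c2b9ba 681:220:cdc3c4
-95 612:106:- 615:146:5c5a5a 618:146:5c5a5a 621:216:173e81 624:217:1d4489 627:218:614f7e 630:214:aa5a58 633:214:aa5a58 636:199:ce6230 639:199:ce6230 642:200:e36a01 645:199:e36a01 648:199:e26a01 651:199:e26900 654:198:e26800 657:197:e26901 660:200:e16802 663:199:d25d02 666:209:432b26 669:221:37373e 672:222:8c868a 675:222:8c868a 678:220:b9b0b2 681:222:cec5c5
-80 612:127:- 615:121:615d5c 618:109:615e5b 621:216:184288 624:215:1d448a 627:216:254788 630:213:695771 633:213:695771 636:199:9f5d5e 639:198:d46630 642:198:db6a20 645:199:e16910 648:199:e26a0a 651:198:e36a05 654:200:e0690d 657:200:cf6729 660:199:d86412 663:197:c15302 666:217:37363a 669:209:332f31 672:222:79747a 675:220:aba3a6 678:220:c8bfc0 681
[... 1034 characters left out ...]
88 678:221:928d91 681:219:918d8f
-80 612:113:- 615:113:3c3a3b 618:163:292d37 621:218:0f295a 624:220:102c5e 627:218:0d2e62 630:197:493032 633:197:493032 636:199:95410d 639:201:a14602 642:198:a14500 645:195:a14500 648:203:a34602 651:204:9f4100 654:198:a14800 657:197:a24600 660:201:a24400 663:198:6e2d01 666:221:262125 669:222:25252e 672:220:393c42 675:219:858185 678:219:948f92 681:222:959192
-60 612:125:3d3d3b 615:147:3c3d3c 618:156:222a35 621:209:142d5c 624:212:0c2b5f 627:213:122f61 630:214:- 633:214:- 636:214:- 639:214:- 642:214:- 645:199:- 648:199:- 651:199:- 654:207:- 657:207:- 660:207:- 663:207:242325 666:225:888487 669:220:969293 672:224:959094 675:223:928d90 678:220:928e91 681:220:958e92
```

View pics/z1.png

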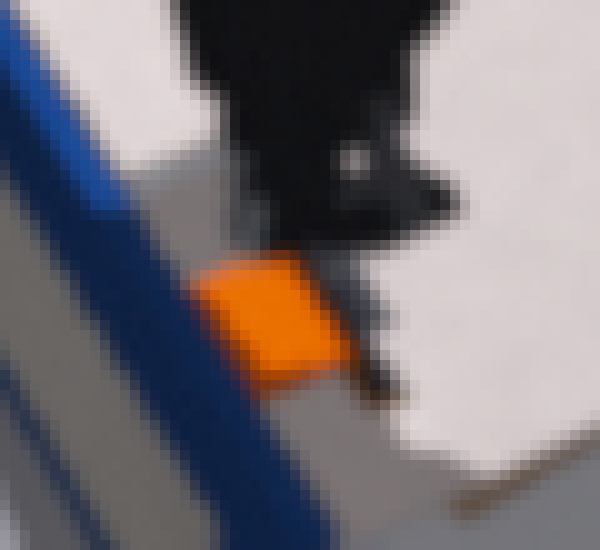

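The tip projects where it's seen, centred over the pad. The clear gap runs from Lx≈630 (door back) to ≈663 (catch face), so I'll centre at Lx 647. Then I'll descend and feel.

```bash
python3 -m creep '[[[-1,-2,0],[0,0,0],-1],[[-1,-2,-5],[0,0,0],-1],[[-1,-2,-10],[0,0,0],-1],[[-1,-2,-15],[0,0,0],-1],[[-1,-2,-20],[0,0,0],-1],[[-1,-2,-25],[0,0,0],-1],[[-1,-2,-29],[0,0,0],-1],[[-1,-2,-32],[0,0,0],-1],[[-1,-2,-34],[0,0,0],-1],[[-1,-2,-34],[0,0,0],-1],[[-1,-2,-34],[0,0,0],-1]]'
python3 - <<'E'
from h import *
s=arm.read_state();print(s["position"],s["contact_force"],s["wrist_torque"])
E
```

```text
clock: 3.62
position: [653.1, 14.1, 207.3]
ee_rot: [0.54, -0.456, 0.456, -0.54]
contact_force: [0.6, 0.9, -0.8]
gripper_width: -0.0
[653.13866229  14.09077406 207.30342819] [ 0.56227859  0.86613757 -0.80647765] [-0.02895277  0.02883053 -0.00396957]
```

```bash
for i in 1 ; do python3 -m creep '[[[0,0,-1],[0,0,0],-1],[[0,0,-2],[0,0,0],-1],[[0,0,-3],[0,0,0],-1],[[0,0,-4],[0,0,0],-1],[[0,0,-4],[0,0,0],-1]]'; done;  python3 -m creep '[[[0,0,-1],[0,0,0],-1],[[0,0,-2],[0,0,0],-1],[[0,0,-2],[0,0,0],-1]]'
```

```text
clock: 4.03
position: [652.9, 14.1, 203.1]
ee_rot: [0.541, -0.456, 0.456, -0.54]
contact_force: [-0.1, -0.2, -0.4]
gripper_width: 0.1
clock: 4.28
position: [652.9, 14.1, 201.0]
ee_rot: [0.541, -0.456, 0.456, -0.54]
contact_force: [0.4, -0.5, 0.2]
gripper_width: -0.1
```

```bash
python3 -m creep '[[[0,0,-1],[0,0,0],-1],[[0,0,-2],[0,0,0],-1],[[0,0,-2],[0,0,0],-1]]'
```

```text
clock: 4.53
position: [653.1, 14.1, 199.2]
ee_rot: [0.541, -0.456, 0.456, -0.54]
contact_force: [-0.1, -0.0, -0.4]
gripper_width: 0.1
```

```bash
python3 -m creep '[[[0,0,-1],[0,0,0],-1],[[0,0,-1],[0,0,0],-1],[[0,0,-1],[0,0,0],-1]]'
```

```text
clock: 4.78
position: [653.3, 14.0, 199.1]
ee_rot: [-0.54, 0.456, -0.456, 0.541]
contact_force: [0.1, -0.3, 3.5]
gripper_width: 0.2
```

```bash
python3 -m creep '[[[0,0,-1],[0,0,0],-1],[[0,0,-2],[0,0,0],-1],[[0,0,-2],[0,0,0],-1],[[0,0,-2],[0,0,0],-1]]'
```

```text
clock: 5.12
position: [653.4, 14.1, 196.9]
ee_rot: [-0.54, 0.456, -0.456, 0.541]
contact_force: [-0.9, 0.4, 4.7]
gripper_width: -0.2
```

```bash
python3 -m creep '[[[0,0,-1],[0,0,0],-1],[[0,0,-2],[0,0,0],-1],[[0,0,-3],[0,0,0],-1],[[0,0,-3],[0,0,0],-1]]'
```

```text
clock: 5.45
position: [653.5, 14.1, 194.1]
ee_rot: [-0.54, 0.455, -0.456, 0.541]
contact_force: [-0.7, 0.1, 6.3]
gripper_width: 0.2
```

```bash
python3 -m creep '[[[0,0,-1],[0,0,0],-1],[[0,0,-2],[0,0,0],-1],[[0,0,-3],[0,0,0],-1],[[0,0,-4],[0,0,0],-1],[[0,0,-4],[0,0,0],-1],[[0,0,-4],[0,0,0],-1]]'
```

```text
clock: 5.95
position: [653.7, 14.1, 190.9]
ee_rot: [-0.54, 0.455, -0.456, 0.541]
contact_force: [-1.1, -0.2, 7.9]
gripper_width: 0.1
```

```bash
python3 -m creep '[[[0,0,-1],[0,0,0],-1],[[0,0,-1.5],[0,0,0],-1],[[0,0,-1.5],[0,0,0],-1],[[0,0,-1.5],[0,0,0],-1]]'
python3 - <<'E'
from h import *
s=arm.read_state();print(s["position"],s["contact_force"])
E
```

```text
clock: 6.28
position: [653.7, 14.0, 189.7]
ee_rot: [-0.54, 0.455, -0.457, 0.541]
contact_force: [-2.3, 0.2, 10.0]
gripper_width: 0.2
[653.69564249  14.0287012  189.70987479] [-2.34773348  0.21952154 10.01020951]
```

```bash
python3 -m creep '[[[0,0,-0.7],[0,0,0],-1],[[-1,-0.2,-0.7],[0,0,0],-1],[[-2,-0.3,-0.7],[0,0,0],-1],[[-3,-0.5,-0.7],[0,0,0],-1],[[-3,-0.5,-0.7],[0,0,0],-1]]'
python3 - <<'E'
from h import *
t=np.radians(9.65);c,s=np.cos(t),np.sin(t);M=np.array([[c,-s],[s,c]])
p0=np.array([17.5,-155.])
for a in np.arange(0,1.35,.05):
    p=np.array([p0[0]*np.cos(a)+p0[1]*np.sin(a),-p0[0]*np.sin(a)+p0[1]*np.cos(a)])
    print(round(a,2),(M@(p-p0)).round(1))
E
```

```text
clock: 6.7
position: [652.1, 13.6, 189.8]
ee_rot: [-0.539, 0.454, -0.458, 0.542]
contact_force: [-0.5, -0.3, 9.3]
gripper_width: -0.1
0.0 [0. 0.]
0.05 [-7.5 -2. ]
0.1 [-15.2  -3.6]
0.15 [-22.9  -4.8]
0.2 [-30.6  -5.6]
0.25 [-38.4  -6. ]
0.3 [-46.2  -6.1]
0.35 [-54.   -5.7]
0.4 [-61.8  -5. ]
0.45 [-69.5  -3.9]
0.5 [-77.1  -2.4]
0.55 [-84.7  -0.5]
0.6 [-92.2   1.8]
0.65 [-99.5   4.4]
0.7 [-106.7    7.4]
0.75 [-113.8   10.7]
0.8 [-120.6   14.4]
0.85 [-127.3   18.5]
0.9 [-133.8   22.8]
0.95 [-140.    27.5]
1.0 [-146.    32.5]
1.05 [-151.7   37.8]
1.1 [-157.2   43.4]
1.15 [-162.4   49.2]
1.2 [-167.3   55.3]
1.25 [-171.8   61.6]
1.3 [-176.1   68.1]
```

```bash
python3 -m creep '[[[0,0,-0.7],[0,0,0],-1],[[-1,-0.2,-0.7],[0,0,0],-1],[[-2,-0.3,-0.7],[0,0,0],-1],[[-3,-0.5,-0.7],[0,0,0],-1],[[-3,-0.5,-0.7],[0,0,0],-1]]'
python3 - <<'E'
from h import *
s=arm.read_state();print(s["position"],s["contact_force"])
E
```

```text
clock: 7.12
position: [649.3, 12.8, 189.3]
ee_rot: [-0.539, 0.454, -0.458, 0.542]
contact_force: [0.6, -1.5, 9.8]
gripper_width: 0.2
[649.26216273  12.84963048 189.28183809] [ 0.60219491 -1.45198092  9.76553639]
```

```bash
python3 -m creep '[[[-2,-0.5,0],[0,0,-0.01],-1],[[-4,-1,0],[0,0,-0.025],-1],[[-6,-1.5,0],[0,0,-0.04],-1],[[-8,-2,0],[0,0,-0.05],-1],[[-8,-2,0],[0,0,-0.05],-1]]'
python3 - <<'E'
from h import *
s=arm.read_state();print(s["position"],s["contact_force"])
E
```

```text
clock: 7.53
position: [641.0, 10.7, 189.3]
ee_rot: [-0.528, 0.467, -0.471, 0.53]
contact_force: [0.5, -0.6, 10.0]
gripper_width: -0.2
[640.9964903   10.69006116 189.2531863 ] [ 0.53239308 -0.61238569 10.04982859]
```

```bash
python3 -m creep '[[[-2,-0.4,0],[0,0,-0.0125],-1],[[-4,-0.8,0],[0,0,-0.025],-1],[[-6,-1.2,0],[0,0,-0.0375],-1],[[-8,-1.6,0],[0,0,-0.05],-1],[[-8,-1.6,0],[0,0,-0.05],-1]]'
python3 - <<'E'
from h import *
s=arm.read_state();print(s["position"],s["contact_force"])
p,d=arm.get_image("scene")
cv2.imwrite(f"pics/s2.png",cv2.resize(p[95:240,230:380,::-1],None,fx=4,fy=4,interpolation=cv2.INTER_CUBIC))
E
```

```text
clock: 7.95
position: [633.0, 9.1, 189.2]
ee_rot: [-0.516, 0.481, -0.484, 0.518]
contact_force: [-0.1, -1.2, 9.3]
gripper_width: 0.2
[632.98311149   9.05956037 189.20946399] [-0.0858372  -1.20448981  9.27663785]
```

View pics/s2.png

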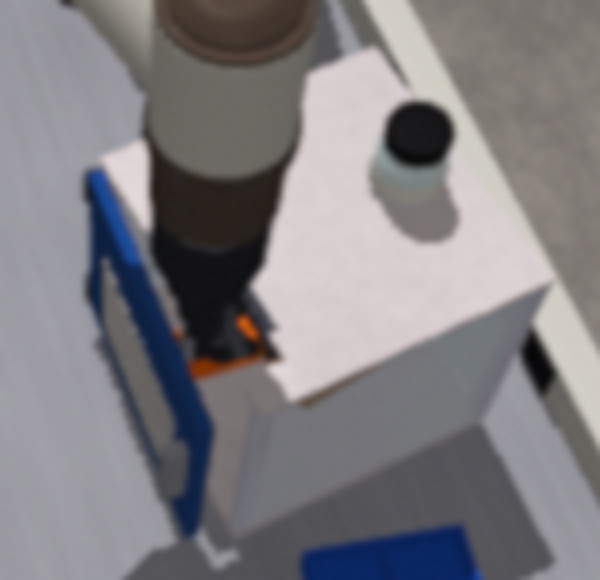

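The picture shows the door's free edge away from the cabinet, at about (212,435), so it is off the catch. I'll continue along the arc with the pad held down.

```bash
python3 -m creep '[[[-4,-0.6,0],[0,0,-0.025],-1],[[-8,-1.2,0],[0,0,-0.05],-1],[[-12,-1.6,0],[0,0,-0.075],-1],[[-15.5,-2,0],[0,0,-0.1],-1],[[-19.5,-2.2,0],[0,0,-0.125],-1],[[-23,-2.4,0],[0,0,-0.15],-1],[[-27,-2.5,0],[0,0,-0.175],-1],[[-31,-2.5,0],[0,0,-0.2],-1],[[-35,-2.4,0],[0,0,-0.225],-1],[[-39,-2.1,0],[0,0,-0.25],-1],[[-39,-2.1,0],[0,0,-0.25],-1]]'
python3 - <<'E'
from h import *
s=arm.read_state();print(s["position"],s["contact_force"])
p,d=arm.get_image("scene")
cv2.imwrite(f"pics/s3.png",cv2.resize(p[95:240,230:380,::-1],None,fx=4,fy=4,interpolation=cv2.INTER_CUBIC))
E
```

```text
clock: 8.92
position: [593.3, 7.0, 189.0]
ee_rot: [0.452, -0.542, 0.544, -0.454]
contact_force: [-0.8, -0.6, 9.1]
gripper_width: -0.4
[593.28764556   6.9806036  188.95503807] [-0.79032318 -0.62935209  9.05092848]
```

View pics/s3.png

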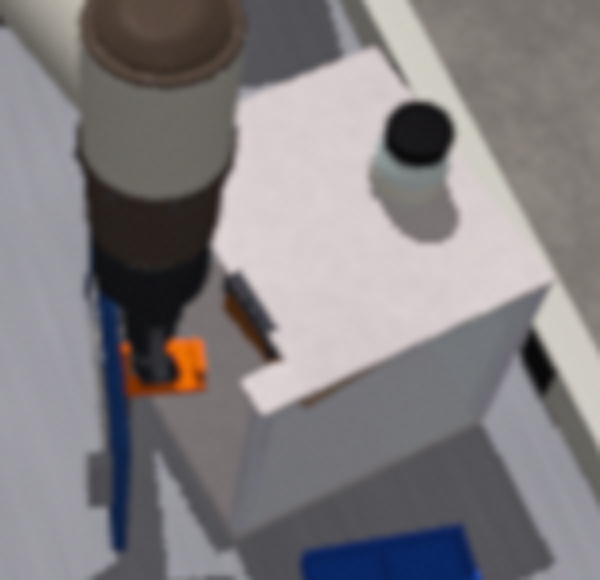

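Door at about 0.35 rad with the pad still under the fingers and forces steady. I'll keep following the arc.

```bash
python3 -m creep '[[[-7.8,0.7,0],[0,0,-0.05],-1],[[-15.5,1.8,0],[0,0,-0.1],-1],[[-23.1,3.3,0],[0,0,-0.15],-1],[[-30.7,5.2,0],[0,0,-0.2],-1],[[-38.2,7.5,0],[0,0,-0.25],-1],[[-45.5,10.1,0],[0,0,-0.3],-1],[[-52.7,13.1,0],[0,0,-0.35],-1],[[-59.8,16.4,0],[0,0,-0.4],-1],[[-59.8,16.4,0],[0,0,-0.4],-1]]'
```

```text
clock: 9.72
position: [532.8, 24.1, 188.6]
ee_rot: [0.334, -0.622, 0.623, -0.337]
contact_force: [-0.9, -0.2, 9.2]
gripper_width: -0.2
```

```bash
python3 -m creep '[[[-6.8,3.7,0],[0,0,-0.05],-1],[[-13.5,7.8,0],[0,0,-0.1],-1],[[-20,12.1,0],[0,0,-0.15],-1],[[-26.2,16.8,0],[0,0,-0.2],-1],[[-32.2,21.8,0],[0,0,-0.25],-1],[[-37.9,27.1,0],[0,0,-0.3],-1],[[-43.4,32.7,0],[0,0,-0.35],-1],[[-48.6,38.5,0],[0,0,-0.4],-1],[[-53.5,44.6,0],[0,0,-0.45],-1],[[-58,50.9,0],[0,0,-0.5],-1],[[-58,50.9,0],[0,0,-0.5],-1],[[-58,50.9,0],[0,0,-0.5],-1]]'
python3 - <<'E'
from h import *
s=arm.read_state();print(s["position"],s["contact_force"])
for n in("scene","top"):
    p,d=arm.get_image(n);c=p[95:240,210:380] if n=="scene" else p[65:225,140:330]
    cv2.imwrite(f"pics/{n}4.png",cv2.resize(c[:,:,::-1],None,fx=4,fy=3.5,interpolation=cv2.INTER_CUBIC))
E
```

```text
clock: 10.72
position: [475.2, 75.3, 188.2]
ee_rot: [0.171, -0.686, 0.686, -0.173]
contact_force: [-1.8, -0.0, 9.9]
gripper_width: -0.1
[475.24652912  75.27261965 188.17004584] [-1.78246751 -0.0393919   9.90425266]
```

View pics/scene4.png

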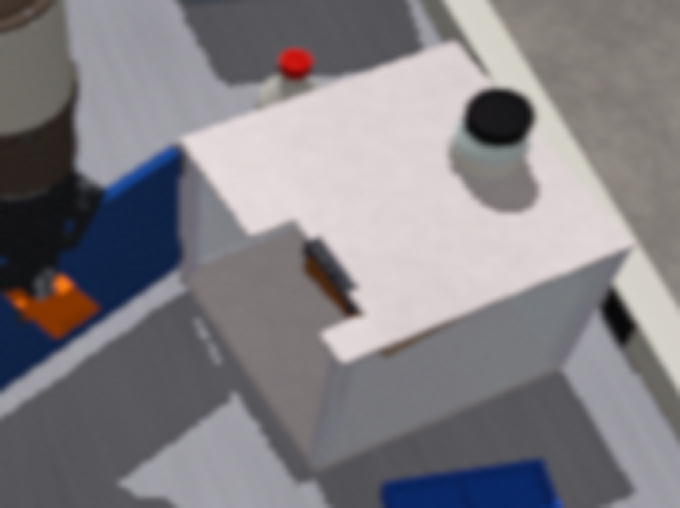

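View pics/top4.png

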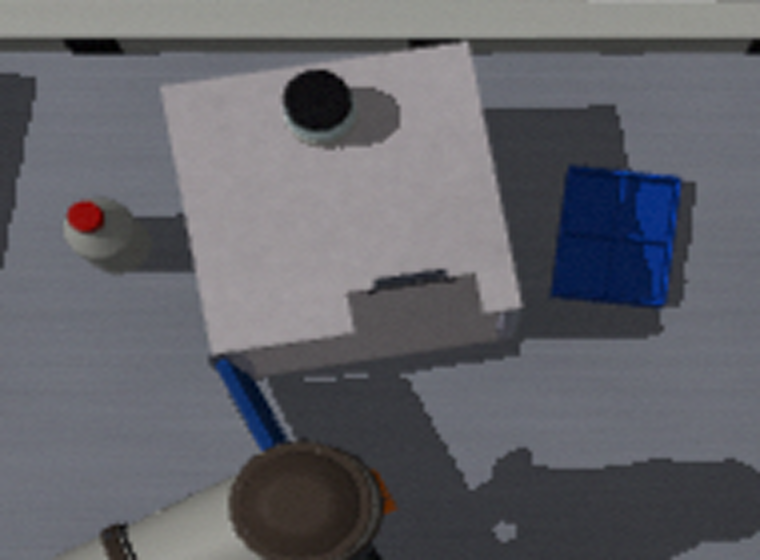

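The pictures show the door near 1.25 rad, with the cabinet, bottle, jar and tray in place. I'll lift off the pad, ease away from the door's back, then go up.

```bash
python3 -m creep '[[[0,0,2],[0,0,0],-1],[[0,0,5],[0,0,0],-1],[[0,0,8],[0,0,0],-1],[[0,0,11],[0,0,0],-1],[[0,0,14],[0,0,0],-1],[[1,-2,17],[0,0,0],-1],[[2,-4,22],[0,0,0],-1],[[2,-4,35],[0,0,0],-1],[[2,-4,60],[0,0,0],-1],[[2,-4,85],[0,0,0],-1],[[2,-4,110],[0,0,0],-1],[[2,-4,110],[0,0,0],-1]]'
```

```text
clock: 11.82
position: [478.5, 70.9, 301.4]
ee_rot: [-0.168, 0.686, -0.686, 0.175]
contact_force: [1.0, 0.3, 1.8]
gripper_width: 0.2
```

```bash
python3 -m creep '[[[-5,-30,10],[0,0,0],-1],[[-10,-60,20],[0,0,0],-1],[[-15,-90,30],[0,0,0],-1],[[-20,-120,40],[0,0,0],-1],[[-20,-150,40],[0,0,0],-1],[[-20,-180,40],[0,0,0],-1],[[-20,-200,40],[0,0,0],-1],[[-20,-200,40],[0,0,0],-1],[[-20,-200,40],[0,0,0],-1]]'
python3 - <<'E'
from h import *
s=arm.read_state();print(s["position"],s["contact_force"],s["joint_vel"].round(3))
t=np.radians(9.65);c,s_=np.cos(t),np.sin(t)
for n in("scene","top"):
    p,d=arm.get_image(n);np.savez(f"pics/{n}5.npz",p=p,d=d)
    cv2.imwrite(f"pics/{n}5.png",p[:,:,::-1])
    W=pts(n,d);hsv=cv2.cvtColor(p,cv2.COLOR_RGB2HSV)
    b=(hsv[...,0]>100)&(hsv[...,0]<125)&(hsv[...,1]>150)&(W[...,2]>195)&(W[...,2]<222)&(W[...,0]>380)&(W[...,0]<640)&(W[...,1]<180)&(W[...,1]>0)
    l=cv2.fitLine(W[b][:,:2].astype(np.float32),cv2.DIST_HUBER,0,.01,.01).ravel();v=l[:2]*np.sign(-l[0])
    print(n,b.sum(),"door angle",(np.arctan2(-c,s_) -0)*0+ ((np.arctan2(-c,s_)-np.arctan2(v[1],v[0]))%(2*np.pi)))
E
```

```text
clock: 12.57
position: [455.7, -130.2, 335.5]
ee_rot: [-0.171, 0.687, -0.686, 0.17]
contact_force: [0.5, 0.4, 0.2]
gripper_width: 0.1
[ 455.70101096 -130.1559034   335.5110501 ] [0.52960402 0.35256044 0.19614002] [ 0.035 -0.008 -0.002 -0.002  0.001 -0.004]
scene 104 door angle 1.2896519385610083
top 155 door angle 1.287425585869358
```

View pics/top5.png

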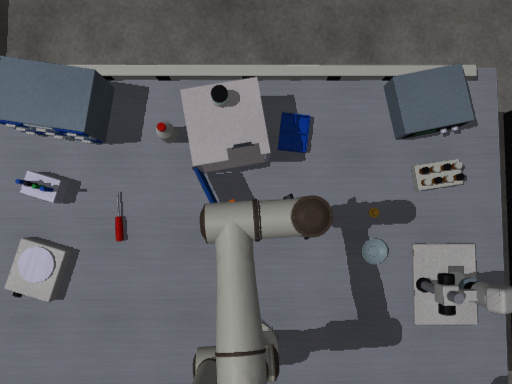

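View pics/scene5.png

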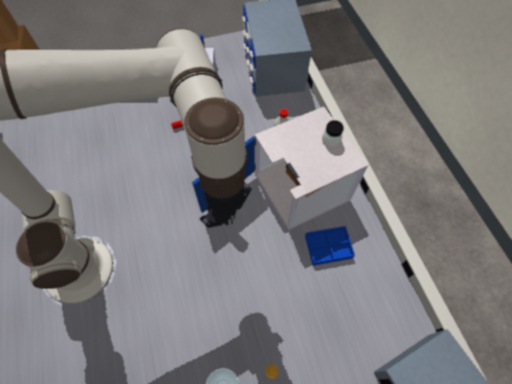

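The door stands open at about 1.29 rad in both views. The bottle, jar, tray, fitting, dish and screwdriver are at the same pixels as at the start, and the arm is clear.

Run:
```python
from bench import arm
print(arm.job_done()); s=arm.read_state();print(s["clock"],s["contact_force"])
```

```text
the job is handed in; nothing more can be done
None
the job is handed in; nothing more can be done
```

The cabinet door is open and standing by itself, and I handed the job in at about 12.7 s on the robot's clock.

I lowered the closed fingertips into the gap and felt the pad at z ≈ 199 mm. I pressed it down about 9.5 mm and held it there while I swung the door along its arc. I let go only near 1.25 rad, then lifted clear.

- **Force:** the highest vertical reading was about 10 N, and sideways readings stayed under about 2.5 N, against the 20 N limit. These are readings at the end of each move or look, so brief peaks in between were not seen.
- **Door angle:** the last images put it at about 1.29 rad in both views, above the required 1.03.
- **Robot clear:** the last force reading was under 1 N, which is at noise level, with the tool about 200 mm away from the door.
- **Other objects:** the bottle, jar, tray, fitting and dish looked unmoved by eye in the images. The screwdriver did too, although the arm hid part of it in one view. I did not measure the amber box inside the cabinet, but the fingers stayed well above it.

No check failed or disagreed. The hand-in reported no verdict, and no state could be read after it.

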